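# Hollow punches back in the rack by size

### The arm

A 7-joint arm with a two-finger parallel gripper is mounted at the origin on the work surface. World frame = base frame: x ahead of the robot, y to its left, z up, the work surface at z = 0. Lengths are in m, angles in degrees, forces in N, time in s.
With the tool pointing down it reaches from about 0.425 to 0.875 m from the base axis. Payload 4.7 kg.
Tool frame: the origin (TCP) lies on the mounting face of the last link; the fingertips stand 182 mm ahead of it and the grasp point (between the pads) lies 164 mm ahead of it; z points along the fingers, y is the line along which they close (so a half turn about z gives the same grasp; the last joint's range is limited). The gripper opens to 87 mm and grips with 3 to 60 N. Pads are 19 mm wide; open, the fingers measure 117 mm over their backs; the gripper's body (75 mm by 190 mm) begins 51 mm behind the grasp point.
Start: joints at [69.907, 18.392, -4.016, 83.108, 1.295, 78.541, -3.26], TCP at [0.232, -0.607, 0.405] pointing down, gripper open.
Joint ranges: [-163.93, 163.93], [-17.29, 119.83], [-79.2, 71.16], [3.27, 140.29], [-89.18, 269.18], [5.43, 117.66], [-154.24, 154.24]. Speed limits (degrees/s): [147.25, 147.25, 180, 180, 180, 180, 180].

### API

Orientations are given as [roll, pitch, yaw] about the fixed x, y, z axes, in that order (R = Rz(yaw) Ry(pitch) Rx(roll)).
In Python, from cell import env gives the robot as it stands.
- The arm moves only by the tool servo_tool, never from a script. Its argument "plan" is a list of rows, each an object with "xyz": the shift along the tool's x, y, z in cm, a list of three; "twist": the turn, a rotation vector about the tool's x, y, z in degrees, a list of three; "jaw": the closure, from 0 (fully open) to 1 (shut). In form: [{"xyz": [x, y, z], "twist": [wx, wy, wz], "jaw": jaw}, ...]. A call has 1 to 10 rows; each row is the pose to reach, as a shift and turn from the pose commanded when the call began, along the tool's axes at that moment; what a row does not reach only later rows make up. A row lasts 1/12 s, in which the tool goes at most 41.7 mm and 7.16 degrees, less where a joint would pass 70% of its speed; a pose out of reach is approached as far as the arm can. A call with a gripper value outside its range is refused whole. The fingers move at their own pace and stop on an object; "newtons" is the grip in N (left out, the last holds). Time passes only in rows, so rows that repeat a pose let the fingers close. It gives the time, the measured TCP pose, the force, the opening and the grip force at its end, in the units of the state.
- env.get_obs(): the state, without advancing time (a new reading comes with each control period).
- env.read_camera(name): name is "side" or "top" or "wrist"; returns a dict with "img" (480x640x3 uint8, red, green, blue), "camera_matrix" (3x3 intrinsics, pixels), "k1" (the pictures are not rectified: a ray, as slopes to the right and down, at radius r is drawn at 1 + k1 r^2 times it, then the intrinsics apply), "R" (3x3) and "t" (3): a world point X has camera coordinates R X + t. Camera axes: x right, y down, z forward; pixel columns grow to the right and rows downward; lengths in m; the calibration is good to about 2 mm. A picture is of the moment at which its call begins. There is no depth.
- env.sign_off(): hands the job in; it is judged then, once.
The state is a dict: "time_s": time; "qpos": joint angles; "joint_velocities": joint speeds; "effort": joint torques, N m; "tool_pos": TCP position; "tool_rot": TCP orientation; "force": force on the tool from outside, world axes, zero at the start; "wrist_torque": the same for the moment, N m; "grip_width": finger opening in m; "grasp_force": force on a finger pad.
Only numpy, scipy, OpenCV 4.12 (cv2) and the standard library are available. Lean on these libraries where they do the work, as an engineer would, in place of code of your own. Each camera call takes 0.05 s, during which the arm holds its last target. There are 200 camera calls.

### The job

The largest and the smallest hollow punch already stand at the two ends of the beech rack. Put the four punches left out on the table on the four free cork pads between them, one on the middle of each pad, so that the row runs step by step from the largest down to the smallest. Keep every punch upright, set each down gently on its cutting edge rather than dropping it, and leave the two end punches where they are.

Things in the scene. Friction and masses are not known exactly. Their poses are not given: they have to be found in the camera images.
- punch26: hollow punch for 26 mm discs, upright on its cutting edge: bright foot 26 mm across, black round tube 30 mm across up to 25 mm, cone, then a red-sleeved round shank 19 mm across from 34 mm up to the steel top at 80 mm. Origin: centre of the foot; z up the shank. About 0.15 kg. Loose, out on the table (z = 0) at the start; to be put in the rack.
- punch34: hollow punch for 34 mm discs, upright on its cutting edge: bright foot 34 mm across, black round tube 38 mm across up to 29 mm, cone, then a red-sleeved round shank 20 mm across from 38 mm up to the steel top at 94 mm. Origin: centre of the foot; z up the shank. About 0.25 kg. Loose, out on the table (z = 0) at the start; to be put in the rack.
- punch42: hollow punch for 42 mm discs, upright on its cutting edge: bright foot 42 mm across, black round tube 46 mm across up to 33 mm, cone, then a red-sleeved round shank 21 mm across from 42 mm up to the steel top at 108 mm. Origin: centre of the foot; z up the shank. About 0.37 kg. Loose, out on the table (z = 0) at the start; to be put in the rack.
- punch50: hollow punch for 50 mm discs, upright on its cutting edge: bright foot 50 mm across, black round tube 54 mm across up to 37 mm, cone, then a red-sleeved round shank 22 mm across from 46 mm up to the steel top at 122 mm. Origin: centre of the foot; z up the shank. About 0.51 kg. Loose, out on the table (z = 0) at the start; to be put in the rack.
- punch58: hollow punch for 58 mm discs, upright on its cutting edge: bright foot 58 mm across, black round tube 62 mm across up to 41 mm, cone, then a red-sleeved round shank 23 mm across from 50 mm up to the steel top at 136 mm. Origin: centre of the foot; z up the shank. The largest of the set. Loose, but already in its place: on the cork pad at one end of the rack (either end).
- punch18: hollow punch for 18 mm discs, upright on its cutting edge: bright foot 18 mm across, black round tube 22 mm across up to 21 mm, cone, then a red-sleeved round shank 18 mm across from 30 mm up to the steel top at 66 mm. Origin: centre of the foot; z up the shank. The smallest of the set. Loose, but already in its place: on the cork pad at the other end of the rack.
- pad1: cork pad 1: dark brown, round, 62 mm, inlaid in the fixed beech rack; free pads are 1 to 4 from the rack's +y (left) end, all alike, end pads beyond, pitch 70 mm. Board 20 mm thick, 104 mm deep, 452 mm long; back rail 48 mm tall over the table, its near face 52 mm beyond the pad centres. Origin: centre of the pad's face, where a foot stands; y along the row to +y, x to the back rail, z up.
- pad2: cork pad 2: dark brown, round, 62 mm, inlaid in the fixed beech rack; free pads are 1 to 4 from the rack's +y (left) end, all alike, end pads beyond, pitch 70 mm. Board 20 mm thick, 104 mm deep, 452 mm long; back rail 48 mm tall over the table, its near face 52 mm beyond the pad centres. Origin: centre of the pad's face, where a foot stands; y along the row to +y, x to the back rail, z up.
- pad3: cork pad 3: dark brown, round, 62 mm, inlaid in the fixed beech rack; free pads are 1 to 4 from the rack's +y (left) end, all alike, end pads beyond, pitch 70 mm. Board 20 mm thick, 104 mm deep, 452 mm long; back rail 48 mm tall over the table, its near face 52 mm beyond the pad centres. Origin: centre of the pad's face, where a foot stands; y along the row to +y, x to the back rail, z up.
- pad4: cork pad 4: dark brown, round, 62 mm, inlaid in the fixed beech rack; free pads are 1 to 4 from the rack's +y (left) end, all alike, end pads beyond, pitch 70 mm. Board 20 mm thick, 104 mm deep, 452 mm long; back rail 48 mm tall over the table, its near face 52 mm beyond the pad centres. Origin: centre of the pad's face, where a foot stands; y along the row to +y, x to the back rail, z up.
There are look-alikes about, which are no part of the job. What is shaped like the punch50 but green is not meant.

How it is judged (in metres and radians):
At the end, for the whole second after the job is handed in: Counted from the largest punch's end, the free pads hold the 50, 42, 34 and 26 mm punches in that order, each within 12 mm of its pad's centre, foot on the pad (within 6 mm in height), upright within 0.1 rad, at rest and released; the two end punches are upright and within 10 mm of where they began (((horizontal distance between punch58 and pad1 below 0.1 m and horizontal distance between punch18 and pad4 below 0.1 m and horizontal distance between punch50 and pad1 below 0.012 m and z of punch50 in the frame of pad1 between -0.006 and 0.006 m and horizontal distance between punch42 and pad2 below 0.012 m and z of punch42 in the frame of pad2 between -0.006 and 0.006 m and horizontal distance between punch34 and pad3 below 0.012 m and z of punch34 in the frame of pad3 between -0.006 and 0.006 m and horizontal distance between punch26 and pad4 below 0.012 m and z of punch26 in the frame of pad4 between -0.006 and 0.006 m) or (horizontal distance between punch58 and pad4 below 0.1 m and horizontal distance between punch18 and pad1 below 0.1 m and horizontal distance between punch26 and pad1 below 0.012 m and z of punch26 in the frame of pad1 between -0.006 and 0.006 m and horizontal distance between punch34 and pad2 below 0.012 m and z of punch34 in the frame of pad2 between -0.006 and 0.006 m and horizontal distance between punch42 and pad3 below 0.012 m and z of punch42 in the frame of pad3 between -0.006 and 0.006 m and horizontal distance between punch50 and pad4 below 0.012 m and z of punch50 in the frame of pad4 between -0.006 and 0.006 m)) and distance of each of punch58, punch18 from where it was at the start of the episode below 0.01 m and angle between each of punch26, punch34, punch42, punch50, punch58, punch18's own z axis and vertical below 0.1 rad and linear speed of each of punch26, punch34, punch42, punch50, punch58, punch18 below 0.02 m/s and angular speed of each of punch26, punch34, punch42, punch50, punch58, punch18 below 0.2 rad/s); the robot touches nothing.
It fails at once if a punch at an end of the rack (58 or 18 mm) is shifted by more than 15 mm (distance of any of punch58, punch18 from where it was at the start of the episode above 0.015 m).
It fails at once if a punch is knocked over or laid down (leans more than 0.6 rad) (angle between any of punch26, punch34, punch42, punch50, punch58, punch18's own z axis and vertical above 0.6 rad).
It fails at once if a punch is dropped or thrown (faster than 0.6 m/s with no finger on it) ((linear speed of punch26 above 0.6 m/s and contact force between punch26 and the fingers below 0.05 N) or (linear speed of punch34 above 0.6 m/s and contact force between punch34 and the fingers below 0.05 N) or (linear speed of punch42 above 0.6 m/s and contact force between punch42 and the fingers below 0.05 N) or (linear speed of punch50 above 0.6 m/s and contact force between punch50 and the fingers below 0.05 N) or (linear speed of punch58 above 0.6 m/s and contact force between punch58 and the fingers below 0.05 N) or (linear speed of punch18 above 0.6 m/s and contact force between punch18 and the fingers below 0.05 N)).
It also fails if it takes over 96 s, if anything falls off the work surface, if the arm or the gripper's body presses on something with over 40 N, if the wrist force passes 120 N, or if a joint passes its speed limit or range.

## Working session

There is one attempt and no reset: what is moved stays moved. The work goes in short steps, Python scripts to look and compute and a tool call to move; the robot and the scene stay as the last step left them, time stands still between calls to the robot, and variables do not carry over. Pictures are saved under pics/ and viewed, at most 14 in all, crops included, and the job is handed in when it is done.

Besides the shell and the picture viewer there is one more tool, called after "Call:" as name([rows], argument=value, ...), one row to a line, values as JSON. servo_tool: Moves the arm, as the interface text tells. Its arguments: {"type":"object","properties":{"plan":{"type":"array","items":{"type":"object","properties":{"xyz":{"type":"array","items":{"type":"number"}},"twist":{"type":"array","items":{"type":"number"}},"jaw":{"type":"number"}}}},"newtons":{"type":"number"}},"required":["plan"]}

```bash
mkdir -p pics; ls; python3 - <<'E'
from cell import env
import cv2,numpy as np
for n in ("top","side"):
    c=env.read_camera(n); cv2.imwrite(f"pics/{n}0.png",c["img"][:,:,::-1])
    print(n,c["camera_matrix"],c["k1"],-c["R"].T@c["t"],c["R"])
print(env.get_obs())
E
```

```text
pics
top [[571.01736012   0.         317.27264605]
 [  0.         571.01736012 244.13340453]
 [  0.           0.           1.        ]] -0.013648885046366953 [0.33232636 0.0791201  1.16807604] [[ 0.01933452 -0.99973896  0.01217305]
 [-0.99102335 -0.02077402 -0.13206498]
 [ 0.13228339 -0.00951036 -0.99116631]]
side [[562.82415284   0.         320.77935225]
 [  0.         562.82415284 233.89808146]
 [  0.           0.           1.        ]] -0.14485825206812816 [0.15157375 1.03628428 0.70325367] [[-0.94648998 -0.32246343  0.01319289]
 [-0.18612788  0.51201155 -0.83857056]
 [ 0.26365342 -0.7961542  -0.54463324]]
{'time_s': 0.1, 'qpos': array([69.90724212, 18.43255365, -4.01519185, 83.16728561,  1.29564719,
       78.54159395, -3.25934902]), 'joint_velocities': array([ 0.05185694, -0.01027555, -0.02004915,  0.00867324,  0.0283584 ,
        0.04507218,  0.05618613]), 'effort': array([-1.14880149e-04, -4.92574453e+01, -4.05749604e-01, -3.13399172e+01,
       -6.42355392e-02,  3.94365995e-02,  8.11435962e-05]), 'tool_pos': array([ 0.23178422, -0.60706832,  0.40380168]), 'tool_rot': array([-1.79903833e+02,  6.24186950e-03,  2.09028014e+01]), 'force': array([ 0.40623658,  0.81323128, -0.24493694]), 'wrist_torque': array([-0.00110117,  0.02247359, -0.01344715]), 'grasp_force': 0.0, 'grip_width': 0.08696680116796936}
```

View pics/top0.png

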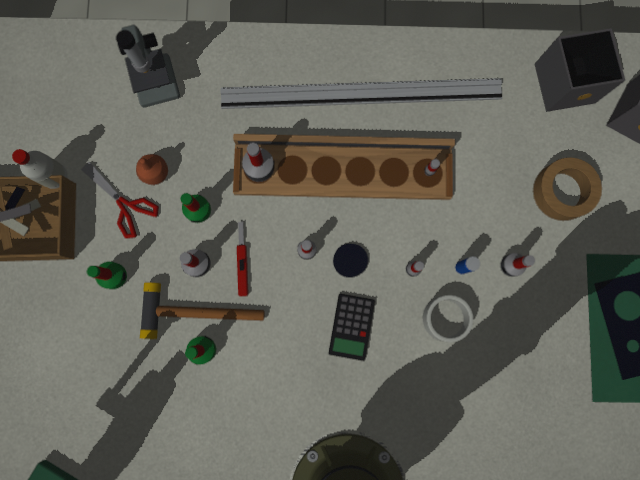

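View pics/side0.png

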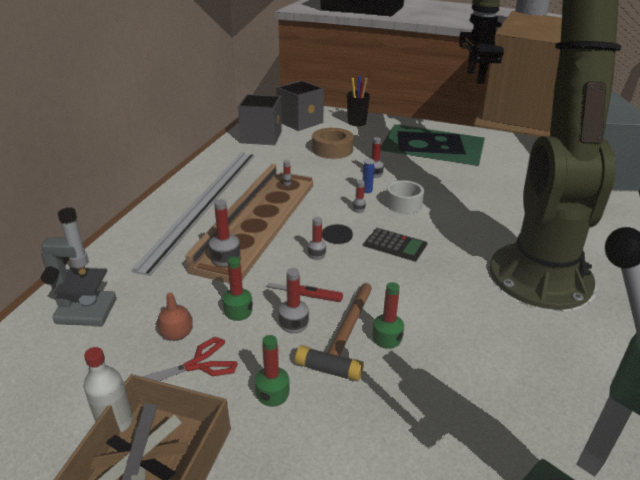

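The top view shows the rack with the 58 at its +y end (258,160) and the 18 at the other end (432,167). The loose punches are at about (195,262), (306,248), (415,268) and (518,264). The green look-alikes, red knife, scissors, blue item and ring have to be avoided. The side view shows the same punches at (293,300), (317,237), (360,197) and (376,157).

```bash
cat > h.py <<'E'
from cell import env
import cv2,numpy as np
def cam(n):
    return env.read_camera(n)
def ray(c,p):
    K=c["camera_matrix"]; d=np.array([(p[0]-K[0,2])/K[0,0],(p[1]-K[1,2])/K[1,1]])
    s=d.copy()
    for _ in range(20): s=d/(1+c["k1"]*(s@s))
    return -c["R"].T@c["t"], c["R"].T@np.array([s[0],s[1],1.])
def plane(c,p,z):
    o,d=ray(c,p); return (o+d*(z-o[2])/d[2])
def tri(c1,p1,c2,p2):
    o,d=ray(c1,p1);q,e=ray(c2,p2)
    a,b=np.linalg.lstsq(np.c_[d,-e],q-o,rcond=None)[0]
    return (o+a*d+q+b*e)/2, np.linalg.norm(o+a*d-q-b*e)
def blobs(m,amin=15):
    n,l,s,ce=cv2.connectedComponentsWithStats(m.astype(np.uint8))
    return [(s[i,4],ce[i].round(1),s[i,:4]) for i in range(1,n) if s[i,4]>=amin]
def red(im):
    h=cv2.cvtColor(im,cv2.COLOR_RGB2HSV)
    return ((h[...,0]<6)|(h[...,0]>172))&(h[...,1]>140)&(h[...,2]>60)
E
python3 - <<'E'
from h import *
t,s=cam("top"),cam("side")
for c in (t,s):
    print()
    for b in blobs(red(c["img"])): print(*b)
h=cv2.cvtColor(t["img"],cv2.COLOR_RGB2HSV)
print("pads")
m=(h[...,0]>4)&(h[...,0]<16)&(h[...,1]>120)&(h[...,2]<110); m[:140]=0;m[200:]=0
for a,ce,b in blobs(m,150): print(a,ce,b,plane(t,ce,.02))
print(h[170,326],h[170,310])
im=np.hstack([cv2.resize(t["img"][130:300,175:335],None,fx=2.5,fy=2.5),cv2.resize(t["img"][130:300,395:555],None,fx=2.5,fy=2.5)])
cv2.imwrite("pics/c.png",im[:,:,::-1])
E
```

```text
153 [ 19.  156.1] [ 12 149  14  15]
80 [254.4 160.1] [248 153  12  13]
26 [430.7 167.8] [428 163   9   8]
568 [132.9 213.1] [116 197  42  41]
27 [191.  207.7] [187 204   9   7]
414 [241.6 271. ] [237 245  11  51]
15 [305.4 250.8] [302 249   9   4]
79 [518.4 263.7] [513 257  13  12]
16 [190.5 264.7] [187 262   8   5]
23 [413.  268.6] [411 264   7   8]
30 [362.6 333.7] [360 331   6   6]

35 [361.1  88.1] [360  80   4  18]
96 [376.4 151.4] [373 144   8  16]
21 [286.8 170. ] [285 168   5   5]
40 [360.6 192.6] [358 188   6  10]
260 [222.4 224.1] [217 210  12  29]
82 [317.8 233.2] [315 226   7  15]
250 [235.7 281. ] [229 267  13  28]
514 [309.5 293.4] [289 280  53  27]
154 [392.4 308.9] [388 295  10  27]
662 [209.8 359.3] [185 338  52  37]
238 [ 94.  356.3] [ 85 348  18  18]
269 [271.8 363.1] [265 349  13  29]
pads
265 [236.8 169.5] [233 147   8  46] [0.63728964 0.23700689 0.02      ]
269 [448.4 174.5] [445 153   7  44] [ 0.63661956 -0.20046331  0.02      ]
577 [153.8 168.3] [137 154  31  30] [0.63609944 0.40794297 0.02      ]
727 [292.1 169.4] [277 154  31  31] [0.64003949 0.12305955 0.02      ]
739 [325.7 170. ] [311 154  31  32] [0.64033135 0.05368986 0.02      ]
734 [359.7 170.7] [345 156  31  31] [ 0.64044519 -0.01659568  0.02      ]
734 [393.5 171.6] [378 157  31  30] [ 0.64014025 -0.08657381  0.02      ]
556 [426.  173.8] [412 157  31  31] [ 0.63702577 -0.15395402  0.02      ]
[ 13 162  66] [ 15 123 116]
```

View pics/c.png

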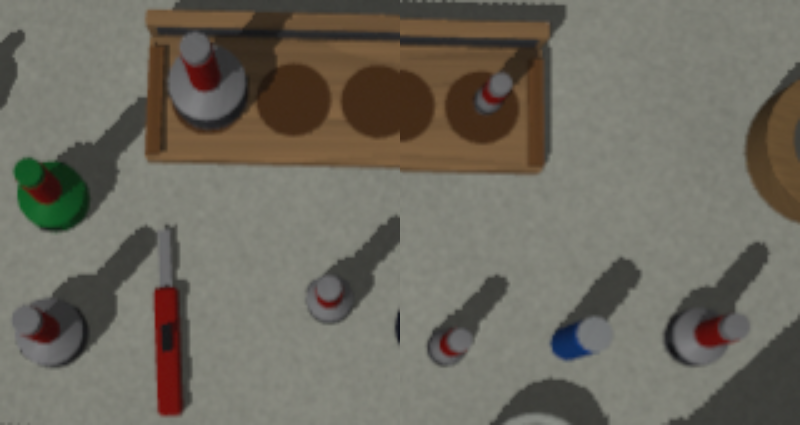

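The crop shows the steel tops clearly: left punch (29,321), second (330,289), third (460,341) and right (733,328). I'll now check sizes and positions by triangulation.

```bash
python3 - <<'E'
from h import *
t,s=cam("top"),cam("side")
P={'50':((186.6,258.4),(293,271),.122),'42':((528.2,261.2),(376.5,140),.108),'34':((307,245.6),(317,219),.094),'26':((419,266.4),(360.5,182),.080)}
for k,(a,b,z) in P.items():
    print(k,tri(t,a,s,b),plane(t,a,z).round(4),plane(s,b,z).round(4))
g=s["img"]
ims=[cv2.resize(g[y-35:y+25,x-30:x+30],(300,300),interpolation=cv2.INTER_NEAREST) for x,y in((293,295),(376,160),(317,240),(360,200))]
cv2.imwrite("pics/s.png",cv2.resize(np.vstack([np.hstack(ims[:2]),np.hstack(ims[2:])]),None,fx=1,fy=1)[:,:,::-1])
E
```

```text
50 (array([0.44127953, 0.30964638, 0.11859146]), np.float64(0.000984100950075331)) [0.4404 0.3088 0.122 ] [0.4401 0.3139 0.122 ]
42 (array([ 0.45098837, -0.33007064,  0.10146277]), np.float64(0.000973112762379594)) [ 0.4498 -0.3277  0.108 ] [ 0.4482 -0.3152  0.108 ]
34 (array([0.47361269, 0.08843262, 0.08996425]), np.float64(0.001278741513163307)) [0.4725 0.0882 0.094 ] [0.4721 0.0947 0.094 ]
26 (array([ 0.43895973, -0.12779717,  0.07674747]), np.float64(0.0001581300147034384)) [ 0.4386 -0.1272  0.08  ] [ 0.4375 -0.1217  0.08  ]
```

View pics/s.png

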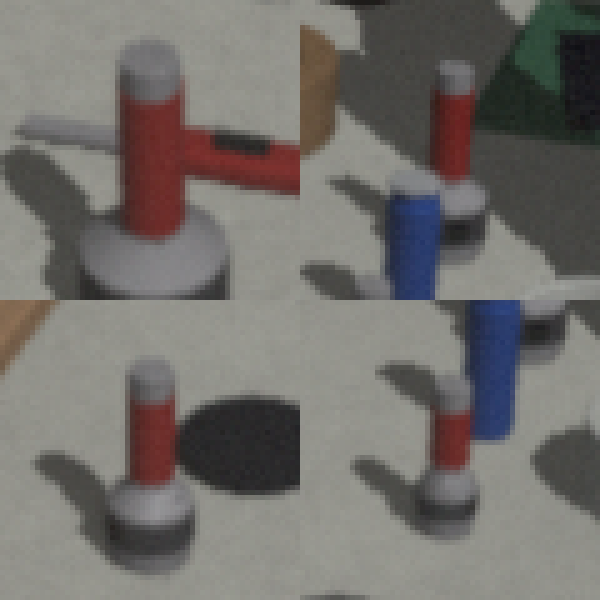

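Sizes and positions agree: 50 at (.440,.309), 42 at (.450,-.328), 34 at (.4725,.088), 26 at (.4385,-.127). Pads are at x=.640, y=.123/.0535/-.0165/-.0865, with the 58 at the +y end. Starting with the 42.

Call:
servo_tool([
  {"xyz":[3,-1.8,0],"twist":[0,0,-7],"jaw":0},
  {"xyz":[6,-3.7,0],"twist":[0,0,-14],"jaw":0},
  {"xyz":[9,-5.5,0],"twist":[0,0,-21],"jaw":0},
  {"xyz":[12,-7.3,0],"twist":[0,0,-28],"jaw":0},
  {"xyz":[15,-9.1,0],"twist":[0,0,-35],"jaw":0},
  {"xyz":[18,-11,0],"twist":[0,0,-42],"jaw":0},
  {"xyz":[21,-12.8,0],"twist":[0,0,-49],"jaw":0},
  {"xyz":[24.5,-14.7,0],"twist":[0,0,-56],"jaw":0},
  {"xyz":[27.5,-16.5,0],"twist":[0,0,-63],"jaw":0},
  {"xyz":[30.3,-18.3,0],"twist":[0,0,-69.1],"jaw":0},
], newtons=30)

```text
time_s: 1.13
tool_pos: [0.4509, -0.3261, 0.405]
tool_rot: [180.0, 0.0, 90.4]
force: [-0.3, -0.2, -1.2]
grip_width: 0.0872
grasp_force: 0.0
```

```bash
python3 - <<'E'
from h import *
c=cam("wrist"); cv2.imwrite("pics/w0.png",c["img"][:,:,::-1]); print(-c["R"].T@c["t"],c["R"].round(3)); o=env.get_obs(); print(o["tool_pos"],o["tool_rot"])
for b in blobs(red(c["img"]),60): print(*b)
E
```

```text
[ 0.44985286 -0.24978674  0.38344362] [[ 1.     0.006  0.   ]
 [ 0.006 -0.961  0.278]
 [ 0.002 -0.278 -0.961]]
[ 0.45536306 -0.31920253  0.40527573] [179.77267882  -0.22015301  91.21325763]
297 [562.2  11.2] [553   0  25  23]
193 [317.1 219. ] [308 210  26  25]
```

View pics/w0.png

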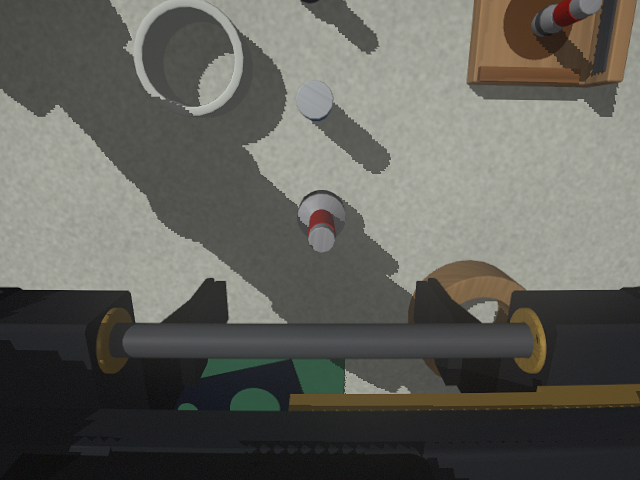

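The wrist view shows the 42 upright between the jaws' line, its steel top at (321,239).

```bash
python3 - <<'E'
from h import *
for i in range(2):
    o=env.get_obs(); print(o["time_s"],o["tool_pos"],o["tool_rot"],o["joint_velocities"].round(2))
    c=cam("wrist"); 
    h=cv2.cvtColor(c["img"],cv2.COLOR_RGB2HSV); m=(h[...,1]<40)&(h[...,2]>90)
    print(plane(c,(321.5,239),.108), -c["R"].T@c["t"])
    print(blobs(red(c["img"]),100))
E
```

```text
1.1833 [ 0.45536306 -0.31920253  0.40527573] [179.77267882  -0.22015301  91.21325763] [ 0.76 -0.2   0.65 -0.28 -1.38  0.35 -5.7 ]
[ 0.45656204 -0.32096124  0.108     ] [ 0.45335697 -0.24279658  0.38401776]
[(np.int32(309), array([555.3,  26.2]), array([546,  10,  24,  28], dtype=int32)), (np.int32(190), array([309.8, 228.7]), array([301, 219,  25,  26], dtype=int32))]
1.2333 [ 0.45376691 -0.32174562  0.40523736] [ 1.79843412e+02 -1.38287642e-01  9.07568610e+01] [ 2.51  0.33  5.07 -0.29  3.09  0.26 -2.12]
[ 0.45457101 -0.323984    0.108     ] [ 0.45232681 -0.24537336  0.38390138]
[(np.int32(316), array([557.6,  19.7]), array([548,   4,  27,  29], dtype=int32)), (np.int32(190), array([312.3, 225.5]), array([303, 216,  26,  27], dtype=int32))]
```

Call:
servo_tool([
  {"xyz":[0,0,0],"jaw":0},
  {"xyz":[0,0,2],"jaw":0},
  {"xyz":[0,0,5],"jaw":0},
  {"xyz":[0,0,8],"jaw":0},
  {"xyz":[0,0,11],"jaw":0},
  {"xyz":[0,0,13],"jaw":0},
  {"xyz":[0,0,15],"jaw":0},
  {"xyz":[0,0,16],"jaw":0},
  {"xyz":[0,0,16.5],"jaw":0},
  {"xyz":[0,0,16.5],"jaw":0},
])

```text
validation failed for argument at $.pl...
```

```bash
python3 - <<'E'
from h import *
c=cam("wrist"); cv2.imwrite("pics/w1.png",c["img"][:,:,::-1]); o=env.get_obs(); print(o["tool_pos"],o["tool_rot"],o["force"])
for b in blobs(red(c["img"]),60): print(*b)
E
```

```text
[ 0.4502294  -0.32720289  0.40488472] [-1.79993333e+02  3.23131401e-02  9.01170588e+01] [-0.9108624  -0.45152159  0.00161747]
309 [560.6  12.7] [551   0  24  25]
188 [315.8 220.7] [306 211  27  26]
```

View pics/w1.png

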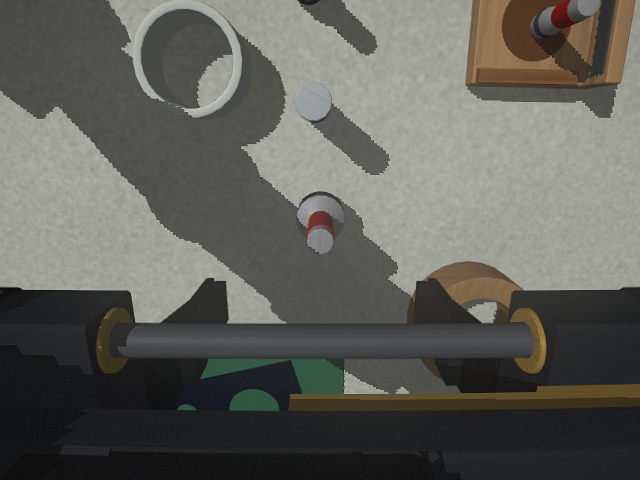

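The call was refused because `twist` is required, so the picture is unchanged: 42 top at (320,241). I'll resend with twist.

Call:
servo_tool([
  {"xyz":[0,0,1],"twist":[0,0,0],"jaw":0},
  {"xyz":[0,0,3],"twist":[0,0,0],"jaw":0},
  {"xyz":[0,0,6],"twist":[0,0,0],"jaw":0},
  {"xyz":[0,0,9],"twist":[0,0,0],"jaw":0},
  {"xyz":[0,0,12],"twist":[0,0,0],"jaw":0},
  {"xyz":[0,0,14],"twist":[0,0,0],"jaw":0},
  {"xyz":[0,0,15.5],"twist":[0,0,0],"jaw":0},
  {"xyz":[0,0,16.5],"twist":[0,0,0],"jaw":0},
  {"xyz":[0,0,16.5],"twist":[0,0,0],"jaw":0},
  {"xyz":[0,0,16.5],"twist":[0,0,0],"jaw":0},
])

```text
time_s: 2.17
tool_pos: [0.449, -0.329, 0.2394]
tool_rot: [-180.0, -0.0, 89.9]
force: [0.4, 0.4, -0.2]
grip_width: 0.087
grasp_force: 0.0
```

Call:
servo_tool([
  {"xyz":[0,0,0],"twist":[0,0,0],"jaw":0.4},
  {"xyz":[0,0,0],"twist":[0,0,0],"jaw":0.55},
  {"xyz":[0,0,0],"twist":[0,0,0],"jaw":0.65},
  {"xyz":[0,0,0],"twist":[0,0,0],"jaw":0.72},
  {"xyz":[0,0,0],"twist":[0,0,0],"jaw":0.8},
  {"xyz":[0,0,0],"twist":[0,0,0],"jaw":0.9},
  {"xyz":[0,0,0],"twist":[0,0,0],"jaw":1},
  {"xyz":[0,0,0],"twist":[0,0,0],"jaw":1},
  {"xyz":[0,0,0],"twist":[0,0,0],"jaw":1},
  {"xyz":[0,0,0],"twist":[0,0,0],"jaw":1},
], newtons=30)

```text
time_s: 3.0
tool_pos: [0.4496, -0.3282, 0.2397]
tool_rot: [-180.0, 0.0, 90.0]
force: [0.2, 1.0, 0.4]
grip_width: 0.0286
grasp_force: 0.0
```

```bash
python3 - <<'E'
from h import *
o=env.get_obs(); print({k:o[k] for k in("time_s","tool_pos","tool_rot","force","grip_width","grasp_force")})
c=cam("wrist"); cv2.imwrite("pics/w2.png",c["img"][:,:,::-1])
E
```

```text
{'time_s': 3.0, 'tool_pos': array([ 0.44963575, -0.32816912,  0.23970266]), 'tool_rot': array([-1.79995166e+02,  7.29893643e-04,  9.00033487e+01]), 'force': array([0.23139567, 0.97680456, 0.43850826]), 'grip_width': 0.028603721113369354, 'grasp_force': 0.0}
```

View pics/w2.png

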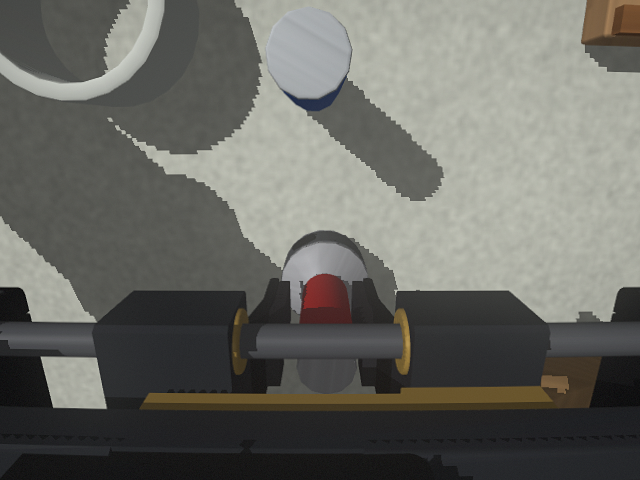

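The 42's red shank (325,300) sits between the nearly closed fingers, with the cone below. I'll finish closing and lift.

Call:
servo_tool([
  {"xyz":[0,0,0],"twist":[0,0,0],"jaw":1},
  {"xyz":[0,0,0],"twist":[0,0,0],"jaw":1},
  {"xyz":[0,0,0],"twist":[0,0,0],"jaw":1},
  {"xyz":[0,0,0],"twist":[0,0,0],"jaw":1},
  {"xyz":[0,0,0],"twist":[0,0,0],"jaw":1},
  {"xyz":[0,0,-0.5],"twist":[0,0,0],"jaw":1},
  {"xyz":[0,0,-2],"twist":[0,0,0],"jaw":1},
  {"xyz":[0,0,-4],"twist":[0,0,0],"jaw":1},
  {"xyz":[0,0,-7],"twist":[0,0,0],"jaw":1},
  {"xyz":[0,0,-10],"twist":[0,0,0],"jaw":1},
], newtons=35)

```text
time_s: 3.88
tool_pos: [0.4486, -0.3278, 0.3394]
tool_rot: [-179.8, -0.1, 90.0]
force: [1.5, -1.5, -3.3]
grip_width: 0.0202
grasp_force: 35.0
```

Call:
servo_tool([
  {"xyz":[0,0,-1.5],"twist":[0,0,0],"jaw":1},
  {"xyz":[0.5,0.2,-3],"twist":[0,0,0],"jaw":1},
  {"xyz":[2,1,-4],"twist":[0,0,0],"jaw":1},
  {"xyz":[4.5,2,-4],"twist":[0,0,0],"jaw":1},
  {"xyz":[7.5,3.5,-4],"twist":[0,0,0],"jaw":1},
  {"xyz":[10.5,5,-4],"twist":[0,0,0],"jaw":1},
  {"xyz":[13.5,6.5,-4],"twist":[0,0,0],"jaw":1},
  {"xyz":[16.5,8,-4],"twist":[0,0,0],"jaw":1},
  {"xyz":[19.5,9.5,-4],"twist":[0,0,0],"jaw":1},
  {"xyz":[22.5,11,-4],"twist":[0,0,0],"jaw":1},
])

```text
time_s: 4.72
tool_pos: [0.5594, -0.1019, 0.3792]
tool_rot: [-179.9, 0.0, 90.0]
force: [0.8, -0.6, -3.5]
grip_width: 0.0197
grasp_force: 35.0
```

Call:
servo_tool([
  {"xyz":[3,1.5,0],"twist":[0,0,0],"jaw":1},
  {"xyz":[6,3,0],"twist":[0,0,0],"jaw":1},
  {"xyz":[9,4.5,0],"twist":[0,0,0],"jaw":1},
  {"xyz":[11.5,6,0],"twist":[0,0,0],"jaw":1},
  {"xyz":[13.5,7,0],"twist":[0,0,0],"jaw":1},
  {"xyz":[15,7.7,0],"twist":[0,0,0],"jaw":1},
  {"xyz":[15.6,8,0],"twist":[0,0,0],"jaw":1},
  {"xyz":[15.6,8,0],"twist":[0,0,0],"jaw":1},
  {"xyz":[15.6,8,0],"twist":[0,0,0],"jaw":1},
  {"xyz":[15.6,8,0],"twist":[0,0,0],"jaw":1},
])

```text
time_s: 5.55
tool_pos: [0.6393, 0.0507, 0.3793]
tool_rot: [-179.9, 0.1, 89.9]
force: [0.1, -0.3, -4.3]
grip_width: 0.0202
grasp_force: 35.0
```

```bash
python3 - <<'E'
from h import *
o=env.get_obs(); print({k:o[k] for k in("time_s","tool_pos","tool_rot","force","grip_width","grasp_force")})
c=cam("wrist"); cv2.imwrite("pics/w3.png",c["img"][:,:,::-1])
E
```

```text
{'time_s': 5.55, 'tool_pos': array([0.63934134, 0.05070544, 0.37932583]), 'tool_rot': array([-1.79928252e+02,  1.11740713e-01,  8.98637707e+01]), 'force': array([ 0.05789365, -0.31242802, -4.29840526]), 'grip_width': 0.02021291445754035, 'grasp_force': 34.98855459038168}
```

View pics/w3.png

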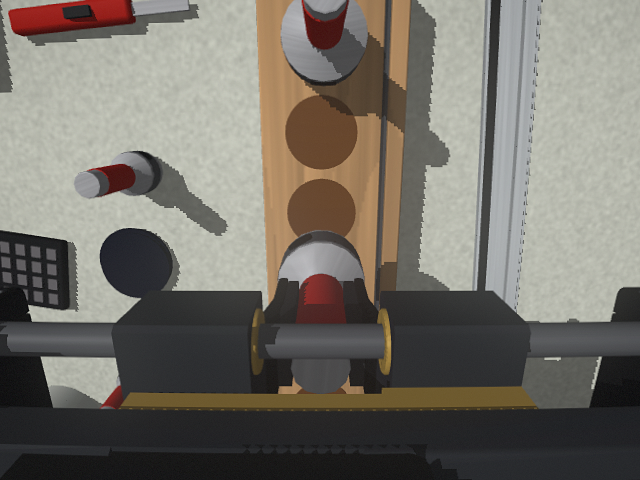

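The held 42 hangs straight at (320,300). Pad 1 is at (321,132), pad 2 is partly seen at (321,212), and the 58 is at (325,40). I'll check pad 1 by wrist camera.

```bash
python3 - <<'E'
from h import *
c=cam("wrist"); im=c["img"]; h=cv2.cvtColor(im,cv2.COLOR_RGB2HSV)
m=(h[...,0]>4)&(h[...,0]<16)&(h[...,1]>120)&(h[...,2]<115)
for a,ce,b in blobs(m,700): print(a,ce,b,plane(c,ce,.02),plane(c,(b[0]+b[2]/2,b[1]+b[3]/2),.02))
print(env.get_obs()["tool_pos"])
E
```

```text
3899 [319.8 133.4] [286  96  71  73] [0.63796653 0.12296389 0.02      ] [0.63942032 0.12370229 0.02      ]
2931 [321.7 207. ] [288 179  67  57] [0.63938772 0.05902671 0.02      ] [0.63920658 0.05857048 0.02      ]
[0.63941036 0.0508011  0.37965272]
```

Call:
servo_tool([
  {"xyz":[0.2,0,1],"twist":[0,0,0],"jaw":1},
  {"xyz":[0.2,0,3],"twist":[0,0,0],"jaw":1},
  {"xyz":[0.2,0,5.5],"twist":[0,0,0],"jaw":1},
  {"xyz":[0.2,0,8],"twist":[0,0,0],"jaw":1},
  {"xyz":[0.2,0,9.7],"twist":[0,0,0],"jaw":1},
  {"xyz":[0.2,0,10.7],"twist":[0,0,0],"jaw":1},
  {"xyz":[0.2,0,11.3],"twist":[0,0,0],"jaw":1},
  {"xyz":[0.2,0,11.6],"twist":[0,0,0],"jaw":1},
  {"xyz":[0.2,0,11.8],"twist":[0,0,0],"jaw":1},
  {"xyz":[0.2,0,11.9],"twist":[0,0,0],"jaw":1},
])

```text
time_s: 6.48
tool_pos: [0.6401, 0.0549, 0.2616]
tool_rot: [179.9, -0.0, 90.0]
force: [0.7, 0.0, -4.1]
grip_width: 0.0201
grasp_force: 35.0
```

Call:
servo_tool([
  {"xyz":[0,0,0.05],"twist":[0,0,0],"jaw":1},
  {"xyz":[0,0,0.1],"twist":[0,0,0],"jaw":1},
  {"xyz":[0,0,0.15],"twist":[0,0,0],"jaw":1},
  {"xyz":[0,0,0.15],"twist":[0,0,0],"jaw":1},
])

```text
time_s: 6.82
tool_pos: [0.6398, 0.0549, 0.2598]
tool_rot: [179.9, 0.0, 90.0]
force: [0.6, 0.7, -3.4]
grip_width: 0.0203
grasp_force: 35.0
```

Call:
servo_tool([
  {"xyz":[0,0,0.05],"twist":[0,0,0],"jaw":1},
  {"xyz":[0,0,0.1],"twist":[0,0,0],"jaw":1},
  {"xyz":[0,0,0.1],"twist":[0,0,0],"jaw":1},
])

```text
time_s: 7.07
tool_pos: [0.6399, 0.055, 0.2597]
tool_rot: [179.9, 0.0, 90.0]
force: [-2.0, 0.2, 5.2]
grip_width: 0.0205
grasp_force: 35.0
```

Contact felt. Releasing, rising, and heading to the 50.

Call:
servo_tool([
  {"xyz":[0,0,0],"twist":[0,0,0],"jaw":0.7},
  {"xyz":[0,0,0],"twist":[0,0,0],"jaw":0.6},
  {"xyz":[0,0,0],"twist":[0,0,0],"jaw":0.4},
  {"xyz":[0,0,0],"twist":[0,0,0],"jaw":0},
  {"xyz":[0,0,0],"twist":[0,0,0],"jaw":0},
  {"xyz":[0,0,-1],"twist":[0,0,0],"jaw":0},
  {"xyz":[0,0,-3],"twist":[0,0,0],"jaw":0},
  {"xyz":[0,0,-6.5],"twist":[0,0,0],"jaw":0},
  {"xyz":[0,0,-10],"twist":[0,0,0],"jaw":0},
  {"xyz":[0,0,-13],"twist":[0,0,0],"jaw":0},
])

```text
time_s: 7.9
tool_pos: [0.6396, 0.0551, 0.3912]
tool_rot: [179.9, -0.0, 90.0]
force: [0.1, 0.7, 0.2]
grip_width: 0.0779
grasp_force: 0.0
```

Call:
servo_tool([
  {"xyz":[2,-1.5,0],"twist":[0,0,0],"jaw":0},
  {"xyz":[5,-4,0],"twist":[0,0,0],"jaw":0},
  {"xyz":[8,-6.4,0],"twist":[0,0,0],"jaw":0},
  {"xyz":[11,-8.8,0],"twist":[0,0,0],"jaw":0},
  {"xyz":[14,-11.2,0],"twist":[0,0,0],"jaw":0},
  {"xyz":[17,-13.5,0],"twist":[0,0,0],"jaw":0},
  {"xyz":[20,-15.8,0],"twist":[0,0,0],"jaw":0},
  {"xyz":[22.5,-17.8,0],"twist":[0,0,0],"jaw":0},
  {"xyz":[24.5,-19.3,0],"twist":[0,0,0],"jaw":0},
  {"xyz":[25.4,-19.9,0],"twist":[0,0,0],"jaw":0},
])

```text
time_s: 8.73
tool_pos: [0.4373, 0.3126, 0.3894]
tool_rot: [180.0, -0.1, 90.4]
force: [-0.0, 0.7, -0.6]
grip_width: 0.0872
grasp_force: 0.0
```

Call:
servo_tool([
  {"xyz":[0,0,0],"twist":[0,0,0],"jaw":0},
  {"xyz":[0,0,0],"twist":[0,0,0],"jaw":0},
  {"xyz":[0,0,0],"twist":[0,0,0],"jaw":0},
])

```text
time_s: 8.98
tool_pos: [0.4423, 0.3069, 0.3881]
tool_rot: [180.0, 0.1, 89.8]
force: [-0.2, 0.4, 0.4]
grip_width: 0.0872
grasp_force: 0.0
```

```bash
cat >> h.py <<'E'
def loc(zmid, name):
    "wrist: steel-top candidates; red blobs cast on sleeve mid height"
    c=cam("wrist"); cv2.imwrite(f"pics/{name}.png",c["img"][:,:,::-1])
    for a,ce,b in blobs(red(c["img"]),60): print(a,ce,b,plane(c,ce,zmid).round(4))
    o=env.get_obs(); print(o["tool_pos"].round(4),o["tool_rot"].round(2))
E
python3 - <<'E'
from h import *
loc(.095,"w4")
E
```

```text
3810 [434.7  47.6] [377   4 102 105] [0.5167 0.4346 0.095 ]
733 [456.5 212. ] [438 198  50  42] [0.5407 0.3249 0.095 ]
149 [312.2 214.8] [305 203  28  25] [0.4357 0.3232 0.095 ]
442 [103.6 237.2] [ 73 225  59  42] [0.2796 0.307  0.095 ]
1629 [306.2 293.1] [258 281 101  26] [0.4304 0.2615 0.095 ]
[0.4424 0.3068 0.3881] [1.800e+02 5.000e-02 8.979e+01]
```

View pics/w4.png

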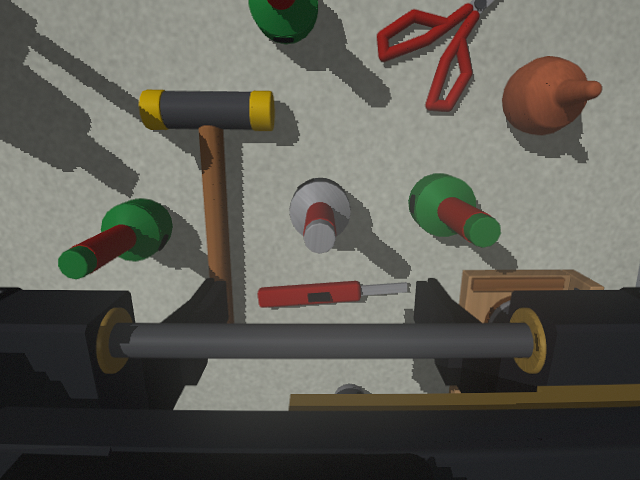

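The 50 stands at (320,205) with its top at (319.5,237). Green look-alikes are either side at (80,262) and (482,230), and the hammer handle is at (215,200).

```bash
python3 - <<'E'
from h import *
c=cam("wrist"); print(plane(c,(319.5,237),.122), plane(c,(482,230),.122),plane(c,(76,262),.122),env.get_obs()["tool_pos"])
E
```

```text
[0.440996   0.31400644 0.122     ] [0.54908884 0.31834268 0.122     ] [0.27339736 0.2969562  0.122     ] [0.44224948 0.30691704 0.38797889]
```

Call:
servo_tool([
  {"xyz":[0.4,-0.1,1],"twist":[0,0,0],"jaw":0},
  {"xyz":[0.4,-0.1,3],"twist":[0,0,0],"jaw":0},
  {"xyz":[0.4,-0.1,6],"twist":[0,0,0],"jaw":0},
  {"xyz":[0.4,-0.1,9],"twist":[0,0,0],"jaw":0},
  {"xyz":[0.4,-0.1,11],"twist":[0,0,0],"jaw":0},
  {"xyz":[0.4,-0.1,12.5],"twist":[0,0,0],"jaw":0},
  {"xyz":[0.4,-0.1,13.3],"twist":[0,0,0],"jaw":0},
  {"xyz":[0.4,-0.1,13.7],"twist":[0,0,0],"jaw":0.2},
  {"xyz":[0.4,-0.1,13.7],"twist":[0,0,0],"jaw":0.4},
  {"xyz":[0.4,-0.1,13.7],"twist":[0,0,0],"jaw":0.5},
])

```text
time_s: 9.92
tool_pos: [0.44, 0.313, 0.2517]
tool_rot: [180.0, -0.0, 90.0]
force: [-0.1, -1.6, -0.3]
grip_width: 0.0741
grasp_force: 0.0
```

Call:
servo_tool([
  {"xyz":[0,0,0],"twist":[0,0,0],"jaw":0.55},
  {"xyz":[0,0,0],"twist":[0,0,0],"jaw":0.6},
  {"xyz":[0,0,0],"twist":[0,0,0],"jaw":0.65},
  {"xyz":[0,0,0],"twist":[0,0,0],"jaw":0.7},
  {"xyz":[0,0,0],"twist":[0,0,0],"jaw":0.75},
  {"xyz":[0,0,0],"twist":[0,0,0],"jaw":0.8},
  {"xyz":[0,0,0],"twist":[0,0,0],"jaw":1},
  {"xyz":[0,0,0],"twist":[0,0,0],"jaw":1},
  {"xyz":[0,0,0],"twist":[0,0,0],"jaw":1},
  {"xyz":[0,0,0],"twist":[0,0,0],"jaw":1},
], newtons=40)

```text
time_s: 10.75
tool_pos: [0.4398, 0.3127, 0.2512]
tool_rot: [180.0, -0.0, 90.0]
force: [2.4, 0.5, -0.7]
grip_width: 0.0212
grasp_force: 40.0
```

```bash
python3 - <<'E'
from h import *
loc(.095,"w5")
E
```

```text
1509 [451.4  11. ] [419   0  89  31] [0.4809 0.4256 0.095 ]
4322 [534.9  55.9] [493   0  78 111] [0.5096 0.4127 0.095 ]
4109 [564.9 291.5] [519 257  98  65] [0.534 0.329 0.095]
1017 [314.3 287.3] [297 264  39  46] [0.4369 0.3312 0.095 ]
214 [351.8 389. ] [338 377  28  17] [0.4522 0.2854 0.095 ]
219 [289.  389.2] [276 379  29  15] [0.426  0.2854 0.095 ]
[0.4398 0.3127 0.2512] [179.98   0.    89.99]
```

Call:
servo_tool([
  {"xyz":[0,0,-0.5],"twist":[0,0,0],"jaw":1},
  {"xyz":[0,0,-2],"twist":[0,0,0],"jaw":1},
  {"xyz":[0,0,-4],"twist":[0,0,0],"jaw":1},
  {"xyz":[0,0,-7],"twist":[0,0,0],"jaw":1},
  {"xyz":[0,0,-10],"twist":[0,0,0],"jaw":1},
  {"xyz":[-0.5,0,-12],"twist":[0,0,0],"jaw":1},
  {"xyz":[-2,0,-13],"twist":[0,0,0],"jaw":1},
  {"xyz":[-4.5,0,-13],"twist":[0,0,0],"jaw":1},
  {"xyz":[-7,0,-13],"twist":[0,0,0],"jaw":1},
  {"xyz":[-9.5,1,-13],"twist":[0,0,0],"jaw":1},
])

```text
time_s: 11.63
tool_pos: [0.4473, 0.2177, 0.3808]
tool_rot: [-179.8, 0.1, 90.2]
force: [-0.9, 0.1, -4.8]
grip_width: 0.0217
grasp_force: 40.0
```

Call:
servo_tool([
  {"xyz":[-2.5,1,0],"twist":[0,0,0],"jaw":1},
  {"xyz":[-5,3,0],"twist":[0,0,0],"jaw":1},
  {"xyz":[-7.5,5,0],"twist":[0,0,0],"jaw":1},
  {"xyz":[-9,8,0],"twist":[0,0,0],"jaw":1},
  {"xyz":[-9.4,11,0],"twist":[0,0,0],"jaw":1},
  {"xyz":[-9.4,14,0],"twist":[0,0,0],"jaw":1},
  {"xyz":[-9.4,16.5,0],"twist":[0,0,0],"jaw":1},
  {"xyz":[-9.4,18.2,0],"twist":[0,0,0],"jaw":1},
  {"xyz":[-9.4,19,0],"twist":[0,0,0],"jaw":1},
  {"xyz":[-9.4,19,0],"twist":[0,0,0],"jaw":1},
])

```text
time_s: 12.47
tool_pos: [0.6405, 0.1234, 0.3797]
tool_rot: [-179.9, -0.0, 90.0]
force: [-0.1, -0.7, -4.9]
grip_width: 0.0211
grasp_force: 40.0
```

Call:
servo_tool([
  {"xyz":[0,0,0],"twist":[0,0,0],"jaw":1},
  {"xyz":[0,0,0],"twist":[0,0,0],"jaw":1},
])

```text
time_s: 12.63
tool_pos: [0.6384, 0.1245, 0.381]
tool_rot: [-179.9, 0.0, 90.1]
force: [-0.3, 0.0, -4.4]
grip_width: 0.0209
grasp_force: 40.0
```

```bash
python3 - <<'E'
from h import *
loc(.095,"w6")
E
```

```text
2419 [ 86.7 107.2] [ 28  91 120  32] [0.4813 0.2159 0.095 ]
179 [124.2 257.2] [108 249  33  23] [0.4923 0.1105 0.095 ]
1239 [316.7 286.8] [298 264  42  43] [0.6343 0.0874 0.095 ]
207 [334.2 318.3] [312 310  37  13] [0.6476 0.0613 0.095 ]
[0.6384 0.1243 0.3813] [-1.7994e+02  3.0000e-02  9.0060e+01]
```

View pics/w6.png

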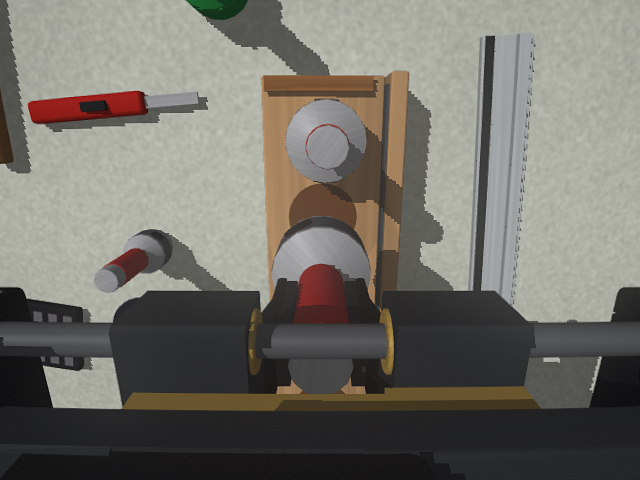

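The 50 hangs straight over pad 1 (pad edge at (322,210)), with the 58 undisturbed at (326,142). Lowering.

Call:
servo_tool([
  {"xyz":[0,0.1,1],"twist":[0,0,0],"jaw":1},
  {"xyz":[0,0.1,3],"twist":[0,0,0],"jaw":1},
  {"xyz":[0,0.1,5],"twist":[0,0,0],"jaw":1},
  {"xyz":[0,0.1,7],"twist":[0,0,0],"jaw":1},
  {"xyz":[0,0.1,8.7],"twist":[0,0,0],"jaw":1},
  {"xyz":[0,0.1,9.7],"twist":[0,0,0],"jaw":1},
  {"xyz":[0,0.1,10.3],"twist":[0,0,0],"jaw":1},
  {"xyz":[0,0.1,10.6],"twist":[0,0,0],"jaw":1},
  {"xyz":[0,0.1,10.8],"twist":[0,0,0],"jaw":1},
  {"xyz":[0,0.1,10.9],"twist":[0,0,0],"jaw":1},
])

```text
time_s: 13.52
tool_pos: [0.6409, 0.124, 0.273]
tool_rot: [179.9, -0.0, 90.0]
force: [0.3, -0.6, -4.7]
grip_width: 0.0213
grasp_force: 40.0
```

Call:
servo_tool([
  {"xyz":[0,0,0.05],"twist":[0,0,0],"jaw":1},
  {"xyz":[0,0,0.1],"twist":[0,0,0],"jaw":1},
  {"xyz":[0,0,0.15],"twist":[0,0,0],"jaw":1},
  {"xyz":[0,0,0.15],"twist":[0,0,0],"jaw":1},
])

```text
time_s: 13.85
tool_pos: [0.6409, 0.1239, 0.2713]
tool_rot: [179.9, -0.0, 90.0]
force: [0.2, 0.1, -3.9]
grip_width: 0.021
grasp_force: 40.0
```

Call:
servo_tool([
  {"xyz":[0,0,0.05],"twist":[0,0,0],"jaw":1},
  {"xyz":[0,0,0.1],"twist":[0,0,0],"jaw":1},
  {"xyz":[0,0,0.1],"twist":[0,0,0],"jaw":1},
])

```text
time_s: 14.1
tool_pos: [0.6409, 0.124, 0.2711]
tool_rot: [179.9, 0.0, 90.0]
force: [-1.8, -0.4, 4.4]
grip_width: 0.0212
grasp_force: 40.0
```

Call:
servo_tool([
  {"xyz":[0,0,0],"twist":[0,0,0],"jaw":0.7},
  {"xyz":[0,0,0],"twist":[0,0,0],"jaw":0.6},
  {"xyz":[0,0,0],"twist":[0,0,0],"jaw":0.4},
  {"xyz":[0,0,0],"twist":[0,0,0],"jaw":0},
  {"xyz":[0,0,0],"twist":[0,0,0],"jaw":0},
  {"xyz":[0,0,-1],"twist":[0,0,0],"jaw":0},
  {"xyz":[0,0,-3],"twist":[0,0,0],"jaw":0},
  {"xyz":[0,0,-6],"twist":[0,0,0],"jaw":0},
  {"xyz":[0,0,-9],"twist":[0,0,0],"jaw":0},
  {"xyz":[0,0,-11],"twist":[0,0,0],"jaw":0},
])

```text
time_s: 14.93
tool_pos: [0.6409, 0.1243, 0.3836]
tool_rot: [179.8, -0.0, 90.0]
force: [0.8, 0.9, 0.1]
grip_width: 0.0778
grasp_force: 0.0
```

Call:
servo_tool([
  {"xyz":[-0.5,-1.5,0],"twist":[0,0,0],"jaw":0},
  {"xyz":[-1.3,-4,0],"twist":[0,0,0],"jaw":0},
  {"xyz":[-2,-7,0],"twist":[0,0,0],"jaw":0},
  {"xyz":[-2.7,-10,0],"twist":[0,0,0],"jaw":0},
  {"xyz":[-3.2,-13,0],"twist":[0,0,0],"jaw":0},
  {"xyz":[-3.5,-15.5,0],"twist":[0,0,0],"jaw":0},
  {"xyz":[-3.5,-16.8,0],"twist":[0,0,0],"jaw":0},
  {"xyz":[-3.5,-16.8,0],"twist":[0,0,0],"jaw":0},
  {"xyz":[-3.5,-16.8,0],"twist":[0,0,0],"jaw":0},
  {"xyz":[-3.5,-16.8,0],"twist":[0,0,0],"jaw":0},
])

```text
time_s: 15.77
tool_pos: [0.4734, 0.0889, 0.3804]
tool_rot: [179.9, -0.0, 90.0]
force: [-0.0, 0.5, -0.0]
grip_width: 0.0872
grasp_force: 0.0
```

```bash
python3 - <<'E'
from h import *
loc(.065,"w7")
t=cam("top"); cv2.imwrite("pics/t1.png",cv2.resize(t["img"][120:300,170:560],None,fx=2,fy=2)[:,:,::-1])
E
```

```text
2643 [267.7  61.8] [207  45 124  34] [0.4358 0.2118 0.065 ]
2268 [579.2  85.3] [539  59  96  47] [0.6628 0.1976 0.065 ]
1642 [553.9 189.6] [524 172  75  46] [0.6558 0.1207 0.065 ]
1020 [530.4 275.7] [508 259  60  31] [0.648  0.0487 0.065 ]
[0.4735 0.0889 0.3802] [ 1.7994e+02 -3.0000e-02  9.0010e+01]
```

View pics/w7.png

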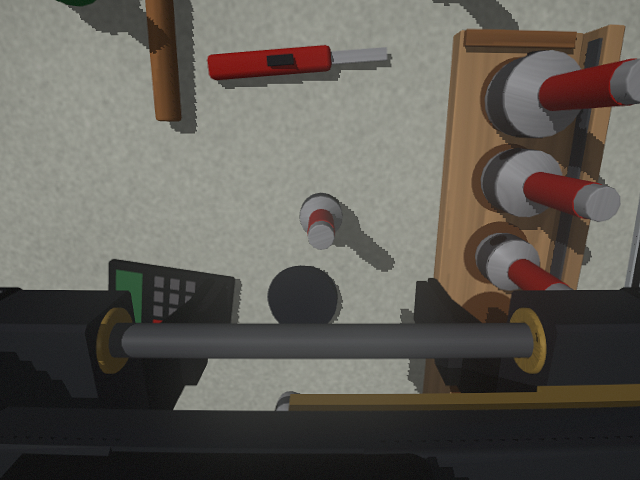

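The 34 stands at (320,215), top at (320,236). The 50 and 42 stand upright on their pads at the right.

Call:
servo_tool([
  {"xyz":[0,0,1],"twist":[0,0,0],"jaw":0},
  {"xyz":[0,0,3],"twist":[0,0,0],"jaw":0},
  {"xyz":[0,0,6],"twist":[0,0,0],"jaw":0},
  {"xyz":[0,0,9],"twist":[0,0,0],"jaw":0},
  {"xyz":[0,0,12],"twist":[0,0,0],"jaw":0},
  {"xyz":[0,0,13.5],"twist":[0,0,0],"jaw":0},
  {"xyz":[0,0,14.4],"twist":[0,0,0],"jaw":0},
  {"xyz":[0,0,14.8],"twist":[0,0,0],"jaw":0.2},
  {"xyz":[0,0,14.8],"twist":[0,0,0],"jaw":0.4},
  {"xyz":[0,0,14.8],"twist":[0,0,0],"jaw":0.5},
])

```text
time_s: 16.7
tool_pos: [0.4732, 0.0891, 0.2324]
tool_rot: [179.9, -0.0, 90.0]
force: [-0.0, -1.0, 0.7]
grip_width: 0.0743
grasp_force: 0.0
```

Call:
servo_tool([
  {"xyz":[0,0,0],"twist":[0,0,0],"jaw":0.55},
  {"xyz":[0,0,0],"twist":[0,0,0],"jaw":0.6},
  {"xyz":[0,0,0],"twist":[0,0,0],"jaw":0.65},
  {"xyz":[0,0,0],"twist":[0,0,0],"jaw":0.7},
  {"xyz":[0,0,0],"twist":[0,0,0],"jaw":0.75},
  {"xyz":[0,0,0],"twist":[0,0,0],"jaw":0.8},
  {"xyz":[0,0,0],"twist":[0,0,0],"jaw":1},
  {"xyz":[0,0,0],"twist":[0,0,0],"jaw":1},
  {"xyz":[0,0,0],"twist":[0,0,0],"jaw":1},
  {"xyz":[0,0,0],"twist":[0,0,0],"jaw":1},
], newtons=30)

```text
time_s: 17.53
tool_pos: [0.4727, 0.0888, 0.2317]
tool_rot: [180.0, 0.0, 90.0]
force: [0.4, 0.4, -0.1]
grip_width: 0.0189
grasp_force: 30.0
```

Call:
servo_tool([
  {"xyz":[0,0,-0.5],"twist":[0,0,0],"jaw":1},
  {"xyz":[0,0,-2],"twist":[0,0,0],"jaw":1},
  {"xyz":[0,0,-4.5],"twist":[0,0,0],"jaw":1},
  {"xyz":[0,0,-7.5],"twist":[0,0,0],"jaw":1},
  {"xyz":[-1,0,-10],"twist":[0,0,0],"jaw":1},
  {"xyz":[-3,0,-11.5],"twist":[0,0,0],"jaw":1},
  {"xyz":[-5.5,0.5,-12],"twist":[0,0,0],"jaw":1},
  {"xyz":[-8,2,-12],"twist":[0,0,0],"jaw":1},
  {"xyz":[-9.8,4,-12],"twist":[0,0,0],"jaw":1},
  {"xyz":[-10.5,6.5,-12],"twist":[0,0,0],"jaw":1},
])

```text
time_s: 18.37
tool_pos: [0.5372, -0.0201, 0.3516]
tool_rot: [-179.9, 0.2, 89.7]
force: [1.0, 0.1, -3.1]
grip_width: 0.0193
grasp_force: 30.0
```

Call:
servo_tool([
  {"xyz":[0,2.5,0],"twist":[0,0,0],"jaw":1},
  {"xyz":[0,5,0],"twist":[0,0,0],"jaw":1},
  {"xyz":[0,7.5,0],"twist":[0,0,0],"jaw":1},
  {"xyz":[0,9.3,0],"twist":[0,0,0],"jaw":1},
  {"xyz":[0,10.2,0],"twist":[0,0,0],"jaw":1},
  {"xyz":[0,10.2,0],"twist":[0,0,0],"jaw":1},
  {"xyz":[0,10.2,0],"twist":[0,0,0],"jaw":1},
  {"xyz":[0,10.2,0],"twist":[0,0,0],"jaw":1},
  {"xyz":[0,10.2,0],"twist":[0,0,0],"jaw":1},
  {"xyz":[0,10.2,0],"twist":[0,0,0],"jaw":1},
])

```text
time_s: 19.2
tool_pos: [0.6389, -0.0162, 0.3521]
tool_rot: [-180.0, 0.0, 90.0]
force: [0.6, -0.2, -3.4]
grip_width: 0.0188
grasp_force: 30.0
```

```bash
python3 - <<'E'
from h import *
loc(.065,"w8")
E
```

```text
1065 [324.5  23.8] [303   0  45  43] [0.6408 0.1241 0.065 ]
1448 [321.5 294. ] [296 272  51  51] [ 0.6388 -0.0596  0.065 ]
89 [ 81.8 360.8] [ 70 357  23  12] [ 0.4441 -0.1192  0.065 ]
150 [324.  389.7] [314 385  21   9] [ 0.6408 -0.1452  0.065 ]
[ 0.639  -0.0162  0.3521] [1.7999e+02 4.0000e-02 9.0000e+01]
```

View pics/w8.png

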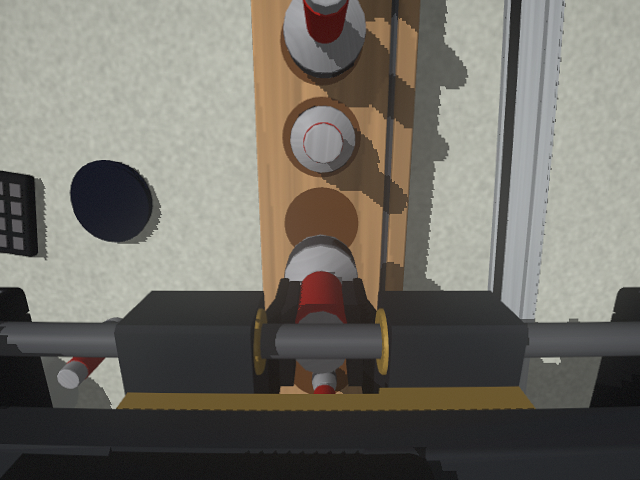

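The 42 sits centred on its pad at (323,138). The 34 hangs straight over free pad 3 (322,215). Lowering.

Call:
servo_tool([
  {"xyz":[0,0.1,1],"twist":[0,0,0],"jaw":1},
  {"xyz":[0,0.1,3],"twist":[0,0,0],"jaw":1},
  {"xyz":[0,0.1,5],"twist":[0,0,0],"jaw":1},
  {"xyz":[0,0.1,7],"twist":[0,0,0],"jaw":1},
  {"xyz":[0,0.1,8.3],"twist":[0,0,0],"jaw":1},
  {"xyz":[0,0.1,9.1],"twist":[0,0,0],"jaw":1},
  {"xyz":[0,0.1,9.5],"twist":[0,0,0],"jaw":1},
  {"xyz":[0,0.1,9.7],"twist":[0,0,0],"jaw":1},
  {"xyz":[0,0.1,9.85],"twist":[0,0,0],"jaw":1},
  {"xyz":[0,0.1,9.95],"twist":[0,0,0],"jaw":1},
])

```text
time_s: 20.08
tool_pos: [0.6411, -0.0161, 0.2532]
tool_rot: [179.9, 0.0, 90.0]
force: [-0.3, 0.6, -2.8]
grip_width: 0.0192
grasp_force: 30.0
```

Call:
servo_tool([
  {"xyz":[0,0,0.05],"twist":[0,0,0],"jaw":1},
  {"xyz":[0,0,0.1],"twist":[0,0,0],"jaw":1},
  {"xyz":[0,0,0.15],"twist":[0,0,0],"jaw":1},
  {"xyz":[0,0,0.2],"twist":[0,0,0],"jaw":1},
  {"xyz":[0,0,0.2],"twist":[0,0,0],"jaw":1},
])

```text
time_s: 20.5
tool_pos: [0.641, -0.0161, 0.2517]
tool_rot: [179.9, 0.0, 90.0]
force: [-2.7, -0.7, 5.5]
grip_width: 0.0194
grasp_force: 30.0
```

Call:
servo_tool([
  {"xyz":[0,0,0],"twist":[0,0,0],"jaw":0.7},
  {"xyz":[0,0,0],"twist":[0,0,0],"jaw":0.6},
  {"xyz":[0,0,0],"twist":[0,0,0],"jaw":0.4},
  {"xyz":[0,0,0],"twist":[0,0,0],"jaw":0},
  {"xyz":[0,0,0],"twist":[0,0,0],"jaw":0},
  {"xyz":[0,0,-1],"twist":[0,0,0],"jaw":0},
  {"xyz":[0,0,-3],"twist":[0,0,0],"jaw":0},
  {"xyz":[0,0,-6],"twist":[0,0,0],"jaw":0},
  {"xyz":[0,0,-9.5],"twist":[0,0,0],"jaw":0},
  {"xyz":[0,0,-12],"twist":[0,0,0],"jaw":0},
])

```text
time_s: 21.33
tool_pos: [0.6409, -0.0158, 0.3739]
tool_rot: [179.8, -0.0, 90.0]
force: [0.8, 0.2, 1.4]
grip_width: 0.0777
grasp_force: 0.0
```

Call:
servo_tool([
  {"xyz":[-1,-2,0],"twist":[0,0,0],"jaw":0},
  {"xyz":[-2.5,-5,0],"twist":[0,0,0],"jaw":0},
  {"xyz":[-4.5,-8,0],"twist":[0,0,0],"jaw":0},
  {"xyz":[-6.2,-11,0],"twist":[0,0,0],"jaw":0},
  {"xyz":[-8,-14,0],"twist":[0,0,0],"jaw":0},
  {"xyz":[-9.5,-17,0],"twist":[0,0,0],"jaw":0},
  {"xyz":[-10.6,-19.2,0],"twist":[0,0,0],"jaw":0},
  {"xyz":[-11,-20.2,0],"twist":[0,0,0],"jaw":0},
  {"xyz":[-11,-20.2,0],"twist":[0,0,0],"jaw":0},
  {"xyz":[-11,-20.2,0],"twist":[0,0,0],"jaw":0},
])

```text
time_s: 22.17
tool_pos: [0.4391, -0.1258, 0.3711]
tool_rot: [179.9, 0.0, 90.0]
force: [1.1, 0.0, -0.7]
grip_width: 0.0866
grasp_force: 0.0
```

Call:
servo_tool([
  {"xyz":[0,0,0],"twist":[0,0,0],"jaw":0},
  {"xyz":[0,0,0],"twist":[0,0,0],"jaw":0},
])

```text
time_s: 22.33
tool_pos: [0.4398, -0.1252, 0.3704]
tool_rot: [180.0, -0.0, 90.1]
force: [0.8, -0.4, 0.2]
grip_width: 0.0869
grasp_force: 0.0
```

```bash
python3 - <<'E'
from h import *
loc(.055,"w9")
E
```

```text
1083 [611.3  78.7] [587  61  53  34] [ 0.6521 -0.0108  0.055 ]
160 [163.  101.7] [158  94  11  16] [ 0.3239 -0.0287  0.055 ]
392 [562.6 268.5] [551 258  33  29] [ 0.6405 -0.1584  0.055 ]
[ 0.4397 -0.1253  0.3703] [ 1.7998e+02 -4.0000e-02  9.0130e+01]
```

View pics/w9.png

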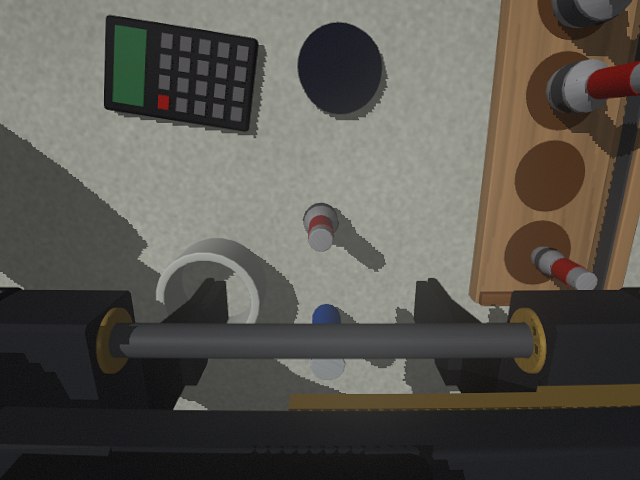

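The 26 stands at (320,220), top at (320,240). The ring at (207,285) and blue item at (327,340) are clear of the fingers, and the 34 is standing on pad 3. Descending.

Call:
servo_tool([
  {"xyz":[0,0,1],"twist":[0,0,0],"jaw":0},
  {"xyz":[0,0,3],"twist":[0,0,0],"jaw":0},
  {"xyz":[0,0,6],"twist":[0,0,0],"jaw":0.1},
  {"xyz":[0,0,9],"twist":[0,0,0],"jaw":0.1},
  {"xyz":[0,0,12],"twist":[0,0,0],"jaw":0.1},
  {"xyz":[0,0,13.5],"twist":[0,0,0],"jaw":0.1},
  {"xyz":[0,0,14.3],"twist":[0,0,0],"jaw":0.1},
  {"xyz":[0,0,14.6],"twist":[0,0,0],"jaw":0.2},
  {"xyz":[0,0,14.6],"twist":[0,0,0],"jaw":0.4},
  {"xyz":[0,0,14.6],"twist":[0,0,0],"jaw":0.5},
])

```text
time_s: 23.22
tool_pos: [0.4393, -0.1262, 0.225]
tool_rot: [179.9, 0.0, 90.0]
force: [0.1, -0.1, 0.1]
grip_width: 0.0657
grasp_force: 0.0
```

Call:
servo_tool([
  {"xyz":[0,0,0],"twist":[0,0,0],"jaw":0.55},
  {"xyz":[0,0,0],"twist":[0,0,0],"jaw":0.6},
  {"xyz":[0,0,0],"twist":[0,0,0],"jaw":0.65},
  {"xyz":[0,0,0],"twist":[0,0,0],"jaw":0.7},
  {"xyz":[0,0,0],"twist":[0,0,0],"jaw":0.75},
  {"xyz":[0,0,0],"twist":[0,0,0],"jaw":0.8},
  {"xyz":[0,0,0],"twist":[0,0,0],"jaw":1},
  {"xyz":[0,0,0],"twist":[0,0,0],"jaw":1},
  {"xyz":[0,0,0],"twist":[0,0,0],"jaw":1},
  {"xyz":[0,0,0],"twist":[0,0,0],"jaw":1},
], newtons=25)

```text
time_s: 24.05
tool_pos: [0.4387, -0.1262, 0.2243]
tool_rot: [180.0, 0.0, 90.0]
force: [0.1, 0.6, 0.9]
grip_width: 0.0178
grasp_force: 25.3
```

Call:
servo_tool([
  {"xyz":[0,0,-0.5],"twist":[0,0,0],"jaw":1},
  {"xyz":[0,0,-2],"twist":[0,0,0],"jaw":1},
  {"xyz":[0,0,-4.5],"twist":[0,0,0],"jaw":1},
  {"xyz":[0,0,-7.5],"twist":[0,0,0],"jaw":1},
  {"xyz":[0.5,0.5,-10],"twist":[0,0,0],"jaw":1},
  {"xyz":[1.5,2,-12],"twist":[0,0,0],"jaw":1},
  {"xyz":[2.5,4,-12],"twist":[0,0,0],"jaw":1},
  {"xyz":[3.5,6.5,-12],"twist":[0,0,0],"jaw":1},
  {"xyz":[3.9,9,-12],"twist":[0,0,0],"jaw":1},
  {"xyz":[3.9,12,-12],"twist":[0,0,0],"jaw":1},
])

```text
time_s: 24.88
tool_pos: [0.559, -0.0857, 0.3445]
tool_rot: [-179.9, 0.0, 90.1]
force: [1.0, -0.7, -1.4]
grip_width: 0.0179
grasp_force: 25.3
```

Call:
servo_tool([
  {"xyz":[0,2.5,0],"twist":[0,0,0],"jaw":1},
  {"xyz":[0,5,0],"twist":[0,0,0],"jaw":1},
  {"xyz":[0,7,0],"twist":[0,0,0],"jaw":1},
  {"xyz":[0,8,0],"twist":[0,0,0],"jaw":1},
  {"xyz":[0,8.1,0],"twist":[0,0,0],"jaw":1},
  {"xyz":[0,8.1,0],"twist":[0,0,0],"jaw":1},
  {"xyz":[0,8.1,0],"twist":[0,0,0],"jaw":1},
  {"xyz":[0,8.1,0],"twist":[0,0,0],"jaw":1},
  {"xyz":[0,8.1,0],"twist":[0,0,0],"jaw":1},
  {"xyz":[0,8.1,0],"twist":[0,0,0],"jaw":1},
])

```text
time_s: 25.72
tool_pos: [0.6391, -0.0873, 0.3446]
tool_rot: [180.0, 0.0, 90.0]
force: [0.3, 0.2, -2.3]
grip_width: 0.0178
grasp_force: 25.3
```

Call:
servo_tool([
  {"xyz":[0,0.1,1],"twist":[0,0,0],"jaw":1},
  {"xyz":[0,0.1,3],"twist":[0,0,0],"jaw":1},
  {"xyz":[0,0.1,5],"twist":[0,0,0],"jaw":1},
  {"xyz":[0,0.1,7],"twist":[0,0,0],"jaw":1},
  {"xyz":[0,0.1,8.3],"twist":[0,0,0],"jaw":1},
  {"xyz":[0,0.1,9.1],"twist":[0,0,0],"jaw":1},
  {"xyz":[0,0.1,9.5],"twist":[0,0,0],"jaw":1},
  {"xyz":[0,0.1,9.7],"twist":[0,0,0],"jaw":1},
  {"xyz":[0,0.1,9.85],"twist":[0,0,0],"jaw":1},
  {"xyz":[0,0.1,9.95],"twist":[0,0,0],"jaw":1},
])

```text
time_s: 26.55
tool_pos: [0.6411, -0.0871, 0.2457]
tool_rot: [179.9, 0.0, 90.0]
force: [-0.9, 0.3, -1.8]
grip_width: 0.0179
grasp_force: 25.3
```

Call:
servo_tool([
  {"xyz":[0,0,0.05],"twist":[0,0,0],"jaw":1},
  {"xyz":[0,0,0.1],"twist":[0,0,0],"jaw":1},
  {"xyz":[0,0,0.15],"twist":[0,0,0],"jaw":1},
  {"xyz":[0,0,0.2],"twist":[0,0,0],"jaw":1},
  {"xyz":[0,0,0.2],"twist":[0,0,0],"jaw":1},
])

```text
time_s: 26.97
tool_pos: [0.6411, -0.0871, 0.2443]
tool_rot: [179.9, 0.0, 90.0]
force: [-0.9, 0.7, 5.1]
grip_width: 0.0179
grasp_force: 25.0
```

Contact. Releasing, rising, then moving out of the way for a last look.

Call:
servo_tool([
  {"xyz":[0,0,0],"twist":[0,0,0],"jaw":0.7},
  {"xyz":[0,0,0],"twist":[0,0,0],"jaw":0.6},
  {"xyz":[0,0,0],"twist":[0,0,0],"jaw":0.4},
  {"xyz":[0,0,0],"twist":[0,0,0],"jaw":0},
  {"xyz":[0,0,0],"twist":[0,0,0],"jaw":0},
  {"xyz":[0,0,-1],"twist":[0,0,0],"jaw":0},
  {"xyz":[0,0,-3],"twist":[0,0,0],"jaw":0},
  {"xyz":[0,0,-6],"twist":[0,0,0],"jaw":0},
  {"xyz":[0,0,-9.5],"twist":[0,0,0],"jaw":0},
  {"xyz":[0,0,-13],"twist":[0,0,0],"jaw":0},
])

```text
time_s: 27.8
tool_pos: [0.6403, -0.0871, 0.3744]
tool_rot: [-180.0, -0.0, 90.0]
force: [1.5, 0.0, 0.6]
grip_width: 0.0765
grasp_force: 0.0
```

Call:
servo_tool([
  {"xyz":[-2,-1,-1],"twist":[0,0,0],"jaw":0},
  {"xyz":[-5,-2.5,-2],"twist":[0,0,0],"jaw":0},
  {"xyz":[-8,-4,-3],"twist":[0,0,0],"jaw":0},
  {"xyz":[-11,-5.5,-3],"twist":[0,0,0],"jaw":0},
  {"xyz":[-14,-7,-3],"twist":[0,0,0],"jaw":0},
  {"xyz":[-17,-8.5,-3],"twist":[0,0,0],"jaw":0},
  {"xyz":[-20,-10,-3],"twist":[0,0,0],"jaw":0},
  {"xyz":[-22.5,-11.5,-3],"twist":[0,0,0],"jaw":0},
  {"xyz":[-24,-12,-3],"twist":[0,0,0],"jaw":0},
  {"xyz":[-24,-12,-3],"twist":[0,0,0],"jaw":0},
])

```text
time_s: 28.63
tool_pos: [0.5179, -0.3323, 0.4032]
tool_rot: [-179.9, 0.2, 89.5]
force: [-0.4, -0.4, -0.1]
grip_width: 0.0869
grasp_force: 0.0
```

Call:
servo_tool([
  {"xyz":[0,0,0],"twist":[0,0,0],"jaw":0},
  {"xyz":[0,0,0],"twist":[0,0,0],"jaw":0},
  {"xyz":[0,0,0],"twist":[0,0,0],"jaw":0},
  {"xyz":[0,0,0],"twist":[0,0,0],"jaw":0},
])

```text
time_s: 28.97
tool_pos: [0.5216, -0.3254, 0.403]
tool_rot: [180.0, -0.0, 90.2]
force: [-0.6, -0.2, 0.0]
grip_width: 0.0872
grasp_force: 0.0
```

```bash
python3 - <<'E'
from h import *
t=cam("top"); cv2.imwrite("pics/t2.png",cv2.resize(t["img"][120:220,220:470],None,fx=3,fy=3,interpolation=cv2.INTER_CUBIC)[:,:,::-1])
E
```

```text
(no output)
```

View pics/t2.png

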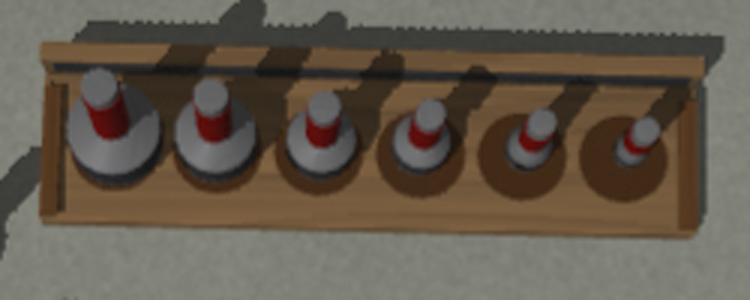

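All six stand upright in descending order. Top centres are at (211,98), (325,107), (431,116) and (542,124) in the crop. One numeric check, then I'll hand in.

```bash
python3 - <<'E'
from h import *
t=cam("top")
ok=True
for (x,y),z,py in zip([(211,98),(325,107),(431,116),(542,124)],[.142,.128,.114,.100],[.123,.0535,-.0165,-.0865]):
    p=plane(t,((x-1)/3+220,(y-1)/3+120),z); d=p[:2]-(.640,py); print(d.round(4)); ok&=np.hypot(*d)<.009
if ok: print(env.sign_off())
E
```

```text
[-0.0003  0.0001]
[-0.0003 -0.0012]
[-0.0005  0.001 ]
[-0.     -0.0017]
the job is handed in; nothing more can be done
None
```

The 50, 42, 34 and 26 mm punches stand upright on pads 1 to 4, each within about 2 mm of its pad centre in the final top view. The end punches look unmoved. I handed the job in at about 29 s of the allowed 96 s; the sign-off returned no verdict.

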